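Set the swing fence of a mitre board to its stop and clamp it

TASK

Set up the mitre board for the next cut: push the aluminium swing fence near its free front corner so that it turns on its pivot pin until you feel it bear on the brass stop screw, press it there lightly for a moment, then turn the cam lever until the cam holds the fence snugly against the screw, and let go. The screw carries a setting, so never press the fence hard against it, and leave the tape measure, jar, carton and screwdriver where they are.

Things in the scene. Friction and masses are not known exactly. Their poses are not given: they have to be found in the camera images.
- mitre_board: Fixed plywood board 270 (x) x 430 (y) x 18 mm thick on the counter; origin: centre of its underside. In its frame: pivot pin at x -5, y -145 (its head's top 38 mm over the counter); saw kerf along x at y -190 with two slotted metal saw guides, 99 mm high over the counter, at x -110 and +110.
- fence: Loose aluminium swing fence, 0.6 kg, flat on the board, its hole (1 mm play) round the pivot pin. Origin: underside of the plate at the hole. Own frame: plate 12 mm thick, x -16 to 60, y -23 to 230. At the start it is turned +0.2 to +0.42 rad (counter-clockwise from above) from the board's axes. It slides with 1 to 3 N, stays where left and meets the stop screw at -0.07 to +0.07 rad.
- fence_corner (a point): Free front corner of the fence (fence frame x -16, y 230, z 30 mm), on the front face of its upright lip: the lip is 8 mm thick (x -16 to -8), runs from y 30 to 230 and its top is 44 mm over the board. Pushing that face towards the board's +x near here swings the fence clockwise to the stop screw.
- stop: Fixed steel block 28 x 34 x 22 mm behind the fence; origin: centre of its underside, on the board. A brass stop screw, 8 mm thick, points out of it to -x, 6 mm over the board; its rigid tip lies 32 to 52 mm from the block's origin, set differently each time and not reported: find it by feel. The plate's rear edge bears on it. Pressing 4 to 8 N is light; over 20 N upsets the setting.
- cam: Eccentric cam lever on a vertical axis fixed to the board, beyond the fence's end. Origin: on it, at the board's top; own x axis along the lever. Axis at board x 37, y 108. Disc radius 22 mm, 7 mm off-centre, 1 to 15 mm over the board. Open at the start: lever at +0.52 to +0.72 rad from the board's x axis. Counter-clockwise closes (stop at 2.82): the disc meets the fence's end at about 1.3 to 2.1 rad, then presses it.
- cam_grip (a point): Middle of the lever's upright black round grip, 65 mm from the cam's axis, 45 mm over the board: diameter 14 mm, 22 to 58 mm over the board. Below it the flat lever, 12 mm wide, 16 to 22 mm over the board. Swung free it takes about 2.5 N; with the fence snugly held, 4 to 6 N; more than 8 N overloads the stop screw. It holds itself by friction where it is left.
- tape_measure: Bystander: blue tape measure, 62 x 46 x 34 mm, on the front left of the board; origin at the centre of its underside. Not to be moved.
- screw_jar: Bystander: clear jar, 64 mm diameter, 90 mm high, on the counter to the right; origin under its centre. Not to be moved.
- carton: Bystander: small brown carton, 100 x 70 x 45 mm, on the counter to the left; origin under its centre. Not to be moved.
- screwdriver: Bystander: screwdriver with a green handle lying on the counter at the front right. Not to be moved.

How it is judged:
By the outcome, as a careful person would: the job done as asked, in the order asked, and still so for the second after the job is handed in, with the robot touching nothing.
It also fails if it takes over 72 s, if anything falls off the work surface, if the arm or the gripper's body presses on something with over 40 N, if the wrist force passes 120 N, or if a joint passes its speed limit or range.

ROBOT

A 6-joint arm with a two-finger parallel gripper is mounted at the origin on the work surface. World frame = base frame: x ahead of the robot, y to its left, z up, the work surface at z = 0. Lengths are in mm, angles in rad, forces in N, time in s.
With the tool pointing down it reaches from about 275 to 750 mm from the base axis. Payload 10.2 kg.
Tool frame: the origin (TCP) lies at the very end of the fingers, on their centre line; the grasp point (between the pads) lies 19 mm behind it; z points along the fingers, y is the direction in which the jaws open and shut (so a half turn about z gives the same grasp; the last joint's range is limited). The gripper opens to 85 mm and grips with 20 to 120 N. Pads are 22 mm wide; open, the fingers measure 114 mm over their backs; the gripper's body (76 mm by 85 mm) begins 54 mm behind the grasp point. The pads swing forward as they close: fully open they stand 13 mm farther back than shut.
Start: joints at [-1.401, 0.313, 1.498, -0, 1.331, -0.223], TCP at [200.946, -485.028, 231.294] pointing down, gripper open.
Joint ranges: [-2.94, 2.94], [-0.97, 2.17], [0.19, 2.56], [-1.23, 4.37], [0.02, 3.11], [-2.88, 2.88]. Speed limits (rad/s): [2.39, 2.39, 3.01, 3.14, 3.14, 3.14].

INTERFACE

Orientations are given as a unit quaternion [w, x, y, z].
In Python, from rig import * gives the robot as it stands. The module is installed in compiled form; this text tells all that it offers.
- The arm moves only by the shell command python3 -m crank 'ROWS' [FORCE]. ROWS is a JSON object of lists of equal length, an entry for each row: "dp": the shift along the world's x, y, z in cm, a list of three; "delta_rot": the turn, a rotation vector about the world's x, y, z in degrees, a list of three; "claw": the closure in counts, from 0 (fully open) to 255 (shut). A call has 1 to 10 rows; each row shifts and turns the commanded pose from where the row before left it; what a row does not reach is not made up. A row lasts 1/10 s, in which the tool goes at most 50 mm and 8.59 degrees, less where a joint would pass 70% of its speed; a pose out of reach is approached as far as the arm can. A call is refused whole if a number of a shift passes 5 or a number of a turn 8.59, either way. A call with a gripper value outside its range is refused whole. The fingers move at their own pace and stop on an object; FORCE is the grip in N (left out, the last holds). Time passes only in rows, so rows that do not move let the fingers close. It gives the time, the measured TCP pose, the force and the opening at its end, in the units of the state.
- sense(): the state, without advancing time (a new reading comes with each control period).
- capture(name): name is "side" or "top" or "wrist"; returns (picture, depth): 420x560x3 uint8, red, green, blue; 420x560 float32, mm along the optical axis (not along the pixel's ray), 0 where there is no reading.
- camera_model(name): a dict with "fx", "fy", "cx", "cy" (pixels), "cam_to_world" (4x4, takes a point from camera to world coordinates); the wrist camera has in their place "T_tool_cam" (4x4, takes a point from camera to tool coordinates, whose origin is the TCP and whose axes are the flange's). Camera axes: x right, y up, looking along -z (the intrinsics and any distortion apply to the point x, -y, -z); pixel columns grow to the right and rows downward; lengths in mm; the calibration is good to about 2 mm. A picture is of the moment at which its call begins: read the wrist's pose just before it. camera_model takes no time and is no camera call.
- finish_job(): hands the job in, once; it reports no verdict.
Trained networks look in the newest picture that a camera, given by its name, has taken for a name from the list of things; names that differ only in an ending like _2 or _b are one class to them, and where a whole thing is asked for, a point or a joint stands for the part that bears it (a point fixed in the world has none). Each returns a list of dicts, best first, with "p" (0 to 1); they miss things now and then, are a little off and sometimes report something else, mostly with a low value. They report only what shows in the picture. A call takes as long as a camera call.
- boxes_of(camera, target): "centre" ([column, row] in pixels, amid what is visible of it).
- masks_of(camera, target): "region" (420x560 bool, what is visible of it) and "centre" ([column, row] in pixels, amid what is visible of it).
- pinpoint(camera, target): "centre" ([column, row] in pixels: a listed point, or the origin of a listed thing).
The state is a dict: "time_s": time; "joints": joint angles; "dq": joint speeds; "tau": joint torques, N m; "eef_pos": TCP position; "ee_rot": TCP orientation; "force": force on the tool from outside, world axes, zero at the start; "wrist_torque": the same for the moment, N m; "grip_width": opening from 0.0 (shut) to 1.0 (fully open).
Only numpy, scipy, OpenCV 4.12 (cv2) and the standard library are available. Lean on these libraries where they do the work, as an engineer would, in place of code of your own. Each camera call takes 0.05 s, during which the arm holds its last target.

## Working session

There is one attempt and no reset: what is moved stays moved. The work goes in short steps, Python scripts to look and compute and a shell command to move; the robot and the scene stay as the last step left them, time stands still between calls to the robot, and variables do not carry over. Pictures are saved under pics/ and viewed, and the job is handed in when it is done.

```bash
mkdir -p pics; cat > h.py <<'E'
from rig import *
import numpy as np, cv2
def save(n,img): cv2.imwrite('pics/'+n+'.png',cv2.cvtColor(img,cv2.COLOR_RGB2BGR))
def ray(cam,px):
    m=camera_model(cam); T=np.array(m['cam_to_world'])
    d=np.array([(px[0]-m['cx'])/m['fx'],-(px[1]-m['cy'])/m['fy'],-1.])
    return T[:3,3],T[:3,:3]@d
def at_z(cam,px,z):
    o,d=ray(cam,px); return o+d*(z-o[2])/d[2]
def at_d(cam,px,dep):
    o,d=ray(cam,px); return o+d*dep
E
python3 - <<'E'
from h import *
print(sense())
for c in ['top','side']:
    im,d=capture(c); save(c+'0',im); np.save(c+'d.npy',d); m=camera_model(c); print(c,{k:(np.round(v,3).tolist()) for k,v in m.items() if k!='x'})
    for t in ['fence_corner','cam_grip','cam','stop','fence','mitre_board','tape_measure','screw_jar']:
        r=pinpoint(c,t)
        for q in r[:2]:
            u,v=q['centre']; dep=d[int(round(v)),int(round(u))] if 0<=v<420 and 0<=u<560 else 0
            print(t,np.round(q['centre'],1),round(q['p'],2),np.round(at_d(c,q['centre'],dep),1))
E
```

```text
{'time_s': 0.0, 'joints': array([-1.40139860e+00,  3.13435853e-01,  1.49846006e+00,  5.25892416e-05,
        1.33103013e+00, -2.23386198e-01]), 'dq': array([-0.00033273, -0.00096905, -0.00079224, -0.00039036, -0.00185449,
       -0.00024938]), 'tau': array([-2.62642352e-04, -4.12263143e+01, -2.59743601e+01, -1.91439353e-04,
        4.08906824e-03,  3.61708018e-06]), 'eef_pos': array([ 200.9109679 , -484.74285637,  230.7336782 ]), 'ee_rot': array([-6.65764867e-04,  9.80778007e-01,  1.95125746e-01,  4.35237419e-05]), 'force': array([ 0.5693117 , -0.18119464,  0.7251175 ]), 'wrist_torque': array([ 0.00501748, -0.05941248, -0.05033344]), 'grip_width': 0.9960716768542484}
top {'fx': 533.43, 'fy': 533.43, 'cx': 279.524, 'cy': 216.941, 'cam_to_world': [[-0.025, 0.989, -0.145, 277.336], [-1.0, -0.023, 0.014, 13.381], [0.011, 0.146, 0.989, 1416.574], [0.0, 0.0, 0.0, 1.0]]}
fence_corner [243.7 248. ] 0.92 [404.   90.    1.1]
cam_grip [214.7 156.2] 0.66 [642.  159.3  55.2]
cam [433.9 200.6] 0.63 [ 506.6 -401.    80.3]
cam [226.3 180. ] 0.54 [582.2 131.4  34.4]
stop [247.8 157.3] 0.6 [641.1  73.
[... 304 characters left out ...]
6   65.9]
side {'fx': 428.407, 'fy': 428.407, 'cx': 281.451, 'cy': 214.048, 'cam_to_world': [[-0.879, 0.267, -0.394, 63.139], [-0.476, -0.488, 0.732, 746.192], [0.004, 0.831, 0.556, 649.58], [0.0, 0.0, 0.0, 1.0]]}
fence_corner [287.9 252.9] 0.76 [405.2  79.   43. ]
cam_grip [177.1 235.7] 0.67 [642.3 170.1  65.7]
cam [207.6 249.4] 0.94 [579.2 145.   32.6]
stop [202.1 232.7] 0.54 [637.   90.7  24.9]
fence [279.7 207.7] 0.88 [520.6 -94.2  29.3]
mitre_board [248.2 237.7] 0.96 [532.1  45.8  17.8]
mitre_board [207.1 252.3] 0.36 [573.8 154.2  32.6]
tape_measure [241.8 286.3] 0.57 [434.4 223.4  48. ]
screw_jar [328.8 167.7] 0.68 [ 507.3 -396.5   13.5]
screw_jar [281.7 208.6] 0.45 [512.5 -90.4  31.2]
```

```bash
python3 - <<'E'
import cv2
a=cv2.imread('pics/top0.png'); cv2.imwrite('pics/topz.png',cv2.resize(a[120:300,170:370],None,fx=4*0.83,fy=4*.83,interpolation=cv2.INTER_CUBIC))
a=cv2.imread('pics/side0.png'); cv2.imwrite('pics/sidez.png',cv2.resize(a[140:320,140:380],None,fx=3.3,fy=3.3,interpolation=cv2.INTER_CUBIC))
E
```

```text
(no output)
```

View pics/topz.png

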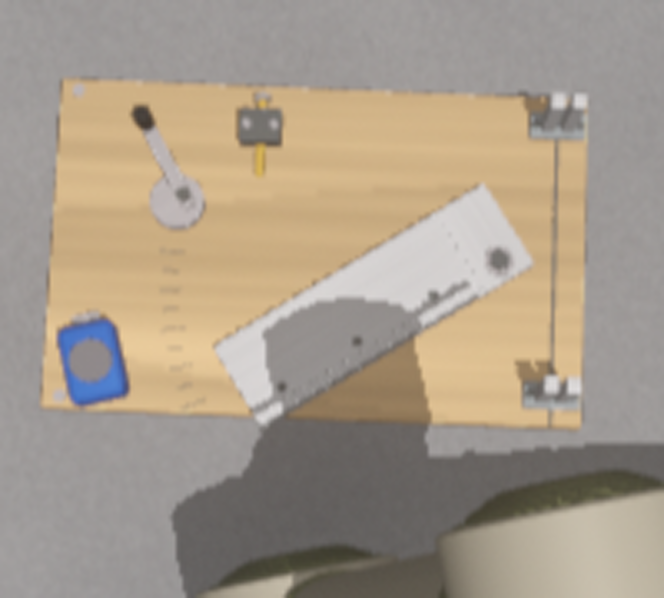

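View pics/sidez.png

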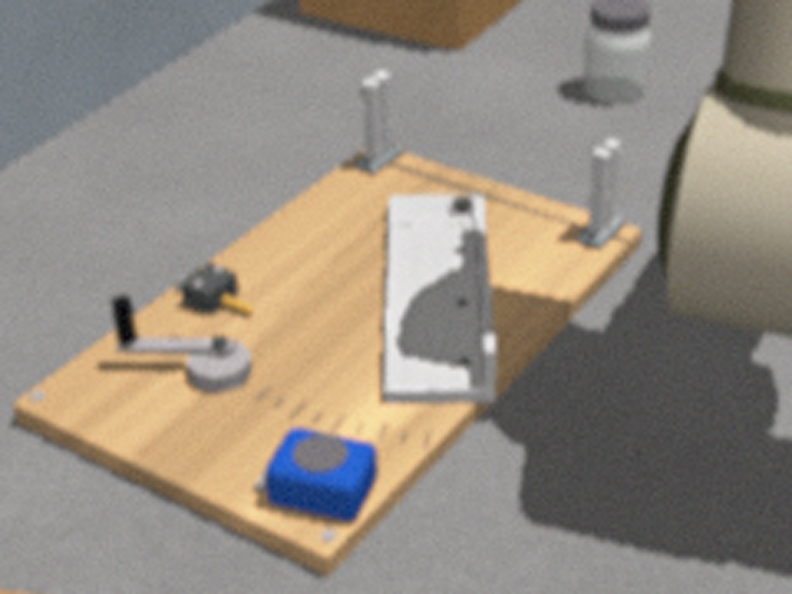

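View pics/top0.png

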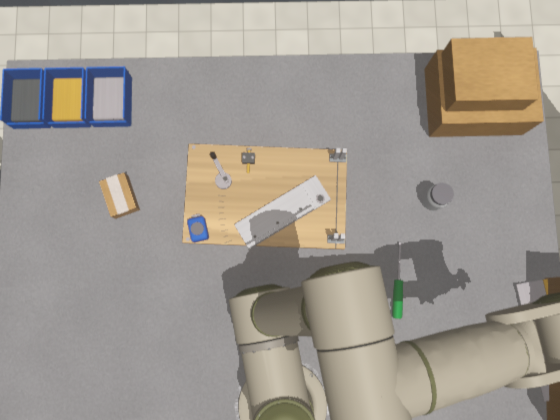

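The top view shows the board at about columns 183–347, rows 144–248. The fence is swung out with its free corner near (247,247), the cam lever is open with its grip at (213,154), and the stop is at (248,158) with its screw pointing down in the image. Next I'll fit the board pose from these.

```bash
cat > geo.py <<'E'
from h import *
from scipy.optimize import least_squares
def R(a): return np.array([[np.cos(a),-np.sin(a)],[np.sin(a),np.cos(a)]])
E
python3 - <<'E'
from geo import *
im=cv2.imread('pics/top0.png'); s=3.32
Z=lambda u,v:np.array([170+u/s-.35,120+v/s-.35])
hsv=cv2.cvtColor(im,cv2.COLOR_BGR2HSV)
# board: measured corners (zoom px) and features
pts=[('c',Z(63,80),18,(135,215)),('c',Z(588,95),18,(135,-215)),('c',Z(582,428),18,(-135,-215)),('c',Z(42,408),18,(-135,215)),
('pin',Z(498,259),38,(-5,-145)),('camaxis',Z(183,193),None,(37,108))]
W=[(at_z('top',p,z)[:2],np.array(l)) for n,p,z,l in pts if z]
f=lambda x:np.concatenate([R(x[2])@l+x[:2]-w for w,l in W])
r=least_squares(f,[540,40,0]); print('board',r.x,'res',np.round(r.fun.reshape(-1,2),1))
b=r.x; B=lambda l:R(b[2])@np.array(l)+b[:2]
print('pin',B((-5,-145)),'cam axis',B((37,108)))
print('cam axis meas z33..40',at_z('top',Z(183,193),36))
g=at_z('top',Z(143,115),76)[:2]; print('grip meas',g,'lever ang rel board',np.arctan2(*(g-B((37,108)))[::-1])-b[2],np.linalg.norm(g-B((37,108))))
c=at_z('top',Z(262,425),62)[:2];print('corner img',c)
# fence corners on plate top z 30: rear-left (60,230) & rear-right(60,-23), (-16,-23)
pin=B((-5,-145))
F=[(Z(213,347),30,(60,230)),(Z(485,184),30,(60,-23)),(Z(533,263),30,(-16,-23)),(Z(262,426),None,(0,0))]
Wf=[(at_z('top',p,z)[:2],np.array(l)) for p,z,l in F if z]
f=lambda x:np.concatenate([R(x[2])@l+x[:2]-w for w,l in Wf])
q=least_squares(f,[pin[0],pin[1],.4]);print('fence',q.x,'rel',q.x[2]-b[2],np.round(q.fun,1))
print('corner pred',R(q.x[2])@np.array([-16,230])+pin)
st=at_z('top',Z(260,127),40)[:2]; tip=at_z('top',Z(260,176),28)[:2]
print('stop',st,'tip',tip,'board',R(-b[2])@(st-b[:2]),R(-b[2])@(tip-b[:2]))
for n,p,h in [('tape',Z(93,362),52)]: 
  t=at_z('top',p,h)[:2]; print(n,t,R(-b[2])@(t-b[:2]))
E
```

```text
board [ 5.42332916e+02  2.87447140e+01 -5.78036673e-02] res [[ 1.4  2.2]
 [-1.6 -0.2]
 [ 0.5 -1. ]
 [-0.7  1.2]
 [ 0.4 -2.3]]
pin [ 528.96440185 -115.72425436] cam axis [585.51044007 134.42679114]
cam axis meas z33..40 [587.96442067 135.25015783  36.        ]
grip meas [641.6284856  162.17068325] lever ang rel board 0.5169487964622433 62.60158611682931
corner img [399.13358274  74.29053255]
fence [ 5.28118887e+02 -1.15304633e+02  5.25307924e-01] rel 0.5831115912416772 [ 0.1  0.4  0.3  0.8 -0.3 -1.3]
corner pred [399.78141878  75.24107466]
stop [639.52674389  72.9902076 ] tip [602.31828948  74.16101032] board [94.47537014 49.78662779] [57.26142104 48.80588748]
tape [452.07668716 204.8109701 ] [-100.27709468  170.55795984]
```

```bash
python3 -m crank '{"dp":[[1.4,4.4,0],[1.4,4.4,0],[1.4,4.4,0],[1.4,4.4,0],[1.4,4.4,0],[1.4,4.4,0],[1.4,4.4,0],[1.4,4.4,0],[1.4,4.4,0],[1.4,4.4,0]],"delta_rot":[[0,0,0],[0,0,0],[0,0,0],[0,0,0],[0,0,0],[0,0,0],[0,0,0],[0,0,0],[0,0,0],[0,0,0]],"claw":[255,255,255,255,255,255,255,255,255,255]}' 20
python3 -m crank '{"dp":[[1.4,4.4,-1],[1.4,4.4,-3],[0.5,0.6,-4],[0,0,-4],[0,0,0],[0,0,0]],"delta_rot":[[0,0,0],[0,0,0],[0,0,0],[0,0,0],[0,0,0],[0,0,0]],"claw":[255,255,255,255,255,255]}'
python3 - <<'E'
from h import *
s=sense(); print(s['eef_pos'],s['ee_rot'],s['force'],s['grip_width'],s['joints'])
im,d=capture('wrist'); save('w1',im); im,d=capture('side'); save('s1',im); im,d=capture('top'); save('t1',im)
E
```

```text
time_s: 1.9
eef_pos: [341.1, -43.2, 231.6]
ee_rot: [0.0, 0.981, 0.195, 0.0]
force: [0.4, -1.3, 0.5]
grip_width: -0.001
time_s: 2.5
eef_pos: [373.0, 44.7, 115.0]
ee_rot: [-0.0, 0.981, 0.195, -0.0]
force: [0.7, -0.2, -0.2]
grip_width: -0.001
[373.00775068  44.73426196 114.98271339] [-1.06558962e-05  9.80804142e-01  1.94995471e-01 -1.95207565e-05] [ 0.73707927 -0.20076278 -0.15417874] -0.0014019373126005414 [-1.95387298e-01  1.35311651e-01  2.06618015e+00  5.93803747e-06
  9.40145073e-01  9.82899861e-01]
```

View pics/s1.png

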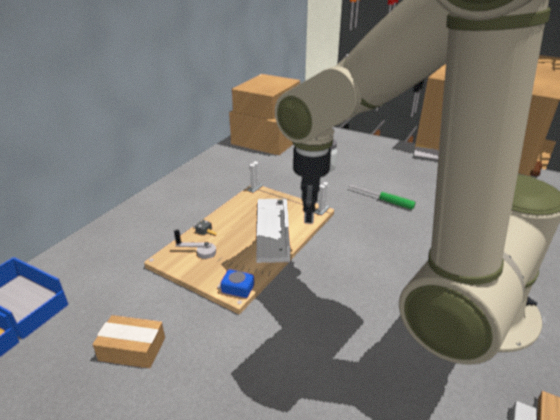

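View pics/w1.png

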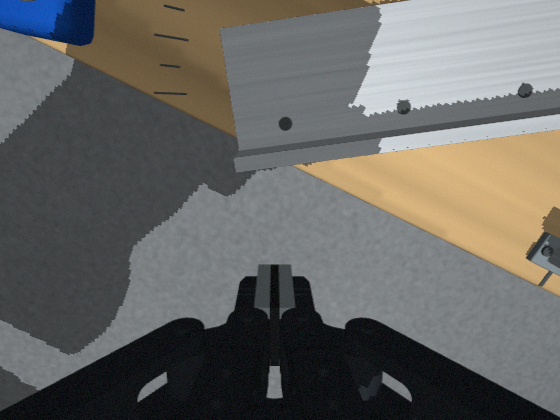

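The wrist view shows the closed fingertips at (275,285), with the lip's free front corner ahead at (238,170). I'll check that corner through the wrist calibration.

```bash
cat >> geo.py <<'E'
from scipy.spatial.transform import Rotation as Ro
def wz(px,z,s=None):
    s=s or sense(); m=camera_model('wrist'); T=np.eye(4); q=s['ee_rot']; T[:3,:3]=Ro.from_quat([q[1],q[2],q[3],q[0]]).as_matrix(); T[:3,3]=s['eef_pos']
    T=T@np.array(m['T_tool_cam']); d=T[:3,:3]@np.array([(px[0]-m['cx'])/m['fx'],-(px[1]-m['cy'])/m['fy'],-1.]); o=T[:3,3]
    return o+d*(z-o[2])/d[2]
E
python3 - <<'E'
from geo import *
print(wz((235,158),62),wz((238,171),18), wz((220,30),30),wz((295,166),18))
a=wz((241,157),62);b=wz((360,136),62);print(b, np.arctan2(-(a-b)[0],(a-b)[1]))
c=wz((237,171),18)
E
```

```text
[409.03369709  80.97738429  62.        ] [394.70112032  78.07050593  18.        ] [467.25948372 115.30339737  30.        ] [411.84772918  45.0565864   18.        ]
[444.37766399  25.11473717  62.        ] 0.5645708917702202
```

```bash
python3 -m crank '{"dp":[[0,0,-3.5],[0,0,-3.8],[0,0,0],[0.6,0.3,0],[0.6,0.4,0],[0.6,0.3,0],[0,0,0]],"delta_rot":[[0,0,0],[0,0,0],[0,0,0],[0,0,0],[0,0,0],[0,0,0],[0,0,0]],"claw":[255,255,255,255,255,255,255]}'
python3 -m crank '{"dp":[[0.2,0.1,0],[0.2,0.1,0],[0.2,0.1,0],[0.2,0.1,0]],"delta_rot":[[0,0,0],[0,0,0],[0,0,0],[0,0,0]],"claw":[255,255,255,255]}'
```

```text
time_s: 3.35
eef_pos: [392.2, 55.2, 42.1]
ee_rot: [0.0, 0.981, 0.196, 0.001]
force: [-0.1, 0.9, 0.1]
grip_width: -0.0
time_s: 3.75
eef_pos: [398.7, 59.0, 41.1]
ee_rot: [-0.0, 0.981, 0.195, -0.0]
force: [-3.0, -0.4, 1.7]
grip_width: -0.001
```

```bash
python3 - <<'E'
import numpy as np
a=np.arctan2(174.7,-130.3)-np.arange(15)*.04
p=218*np.c_[np.cos(a),np.sin(a)]+[528.9,-115.7]
print(np.round(np.diff(p,axis=0)/10,2).tolist()); print(p[10:])
E
```

```text
[[0.71, 0.51], [0.73, 0.48], [0.75, 0.45], [0.76, 0.42], [0.78, 0.39], [0.8, 0.36], [0.81, 0.32], [0.82, 0.29], [0.83, 0.26], [0.84, 0.22], [0.85, 0.19], [0.86, 0.16], [0.86, 0.12], [0.87, 0.09]]
[[476.90300987  96.00808444]
 [485.41066725  97.91806557]
 [493.98789829  99.48630336]
 [502.62098125 100.71028897]
 [511.29610502 101.58806429]]
```

```bash
python3 -m crank '{"dp":[[0.71,0.51,0],[0.73,0.48,0],[0.75,0.45,0],[0.76,0.42,0],[0.78,0.39,0],[0.8,0.36,0],[0.81,0.32,0],[0.82,0.29,0],[0.83,0.26,0]],"delta_rot":[[0,0,-2.29],[0,0,-2.29],[0,0,-2.29],[0,0,-2.29],[0,0,-2.29],[0,0,-2.29],[0,0,-2.29],[0,0,-2.29],[0,0,-2.29]],"claw":[255,255,255,255,255,255,255,255,255]}'
python3 - <<'E'
from geo import *
im,d=capture('top'); save('t2',cv2.resize(im[120:300,170:370],None,fx=3.32,fy=3.32,interpolation=cv2.INTER_CUBIC))
im,d=capture('side'); save('s2',cv2.resize(im[140:320,140:380],None,fx=3.3,fy=3.3,interpolation=cv2.INTER_CUBIC))
print(sense()['force'])
E
```

```text
time_s: 4.65
eef_pos: [468.0, 94.1, 40.8]
ee_rot: [-0.0, 1.0, 0.016, -0.001]
force: [-3.2, 1.1, 2.9]
grip_width: 0.001
[-0.31028366  1.3440733  -0.42888253]
```

View pics/s2.png

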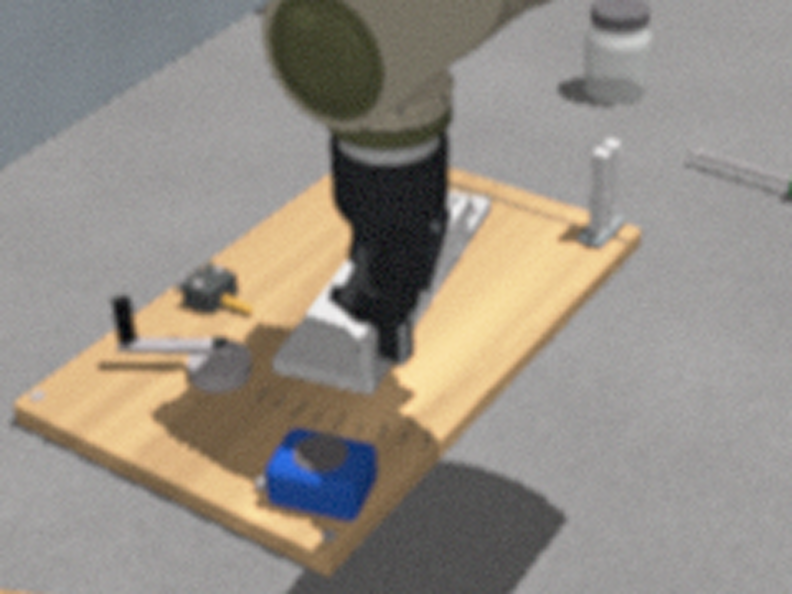

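View pics/t2.png

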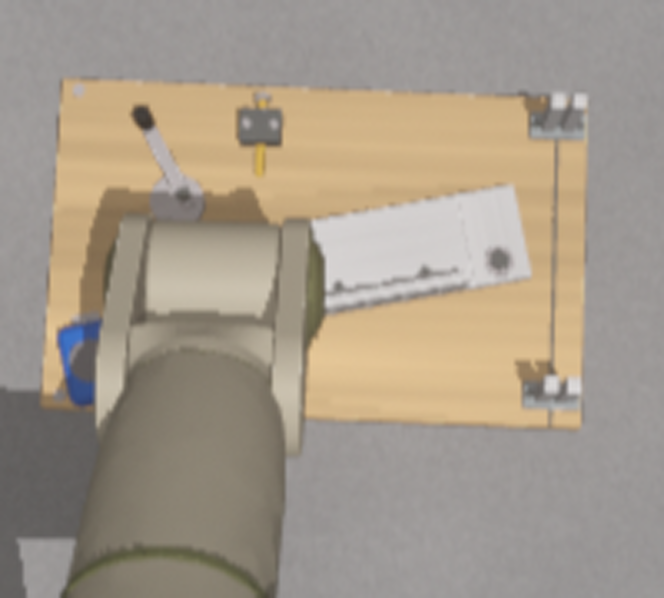

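The fence is swinging with the fingers behind the lip's free end. I'm going slower from here.

```bash
python3 -m crank '{"dp":[[0.42,0.12,0],[0.42,0.11,0],[0.42,0.1,0],[0.43,0.09,0],[0.43,0.08,0],[0.43,0.08,0]],"delta_rot":[[0,0,-1.15],[0,0,-1.15],[0,0,-1.15],[0,0,-1.15],[0,0,-1.15],[0,0,-1.15]],"claw":[255,255,255,255,255,255]}'
python3 -m crank '{"dp":[[0.2,0.03,0],[0.2,0.03,0],[0.2,0.03,0]],"delta_rot":[[0,0,-0.5],[0,0,-0.5],[0,0,-0.5]],"claw":[255,255,255]}'
```

```text
time_s: 5.35
eef_pos: [494.4, 99.6, 41.0]
ee_rot: [-0.0, 0.999, -0.044, -0.0]
force: [-2.1, 0.7, -1.2]
grip_width: -0.006
time_s: 5.65
eef_pos: [500.1, 100.4, 41.1]
ee_rot: [-0.0, 0.998, -0.057, -0.0]
force: [-1.8, 1.6, -0.6]
grip_width: 0.001
```

```bash
python3 -m crank '{"dp":[[0.2,0.02,0],[0.2,0.02,0],[0.2,0.02,0]],"delta_rot":[[0,0,-0.5],[0,0,-0.5],[0,0,-0.5]],"claw":[255,255,255]}'
python3 -m crank '{"dp":[[0.15,0.02,0],[0.15,0.01,0],[0.1,0.01,0]],"delta_rot":[[0,0,-0.4],[0,0,-0.4],[0,0,-0.3]],"claw":[255,255,255]}'
```

```text
time_s: 5.95
eef_pos: [506.2, 101.1, 41.1]
ee_rot: [-0.0, 0.998, -0.07, -0.0]
force: [-1.8, 0.9, -1.2]
grip_width: 0.001
time_s: 6.25
eef_pos: [510.2, 101.4, 41.0]
ee_rot: [-0.0, 0.997, -0.08, 0.0]
force: [-1.9, 1.8, -1.5]
grip_width: 0.0
```

```bash
python3 -m crank '{"dp":[[0.1,0.01,0],[0.1,0,0]],"delta_rot":[[0,0,-0.2],[0,0,-0.2]],"claw":[255,255]}'
```

```text
time_s: 6.45
eef_pos: [512.1, 101.6, 41.0]
ee_rot: [-0.0, 0.997, -0.083, -0.0]
force: [-1.5, 1.4, 0.1]
grip_width: -0.0
```

```bash
for i in 1; do python3 -m crank '{"dp":[[0.08,0,0],[0.08,0,0]],"delta_rot":[[0,0,-0.2],[0,0,-0.2]],"claw":[255,255]}'; done; python3 -m crank '{"dp":[[0.05,0,0],[0.05,0,0]],"delta_rot":[[0,0,-0.1],[0,0,-0.1]],"claw":[255,255]}'
```

```text
time_s: 6.65
eef_pos: [513.7, 101.6, 41.1]
ee_rot: [-0.0, 0.996, -0.086, -0.0]
force: [-1.9, 1.7, -0.4]
grip_width: -0.003
time_s: 6.85
eef_pos: [514.7, 101.6, 41.1]
ee_rot: [-0.0, 0.996, -0.088, -0.0]
force: [-1.5, 2.6, 0.6]
grip_width: 0.002
```

```bash
python3 -m crank '{"dp":[[0.05,0,0],[0.05,0,0]],"delta_rot":[[0,0,-0.1],[0,0,-0.1]],"claw":[255,255]}'
```

```text
time_s: 7.05
eef_pos: [515.7, 101.6, 41.1]
ee_rot: [-0.0, 0.996, -0.09, 0.0]
force: [-1.6, 1.5, -0.1]
grip_width: -0.002
```

```bash
python3 -m crank '{"dp":[[0.05,0,0],[0.05,0,0]],"delta_rot":[[0,0,-0.1],[0,0,-0.1]],"claw":[255,255]}'
```

```text
time_s: 7.25
eef_pos: [516.7, 101.5, 41.1]
ee_rot: [-0.0, 0.996, -0.092, 0.0]
force: [-1.7, 1.7, 0.2]
grip_width: -0.004
```

```bash
python3 -m crank '{"dp":[[0.05,0,0],[0.05,0,0]],"delta_rot":[[0,0,-0.1],[0,0,-0.1]],"claw":[255,255]}'
```

```text
time_s: 7.45
eef_pos: [517.7, 101.5, 41.1]
ee_rot: [-0.0, 0.996, -0.093, -0.0]
force: [-3.0, 2.4, -1.0]
grip_width: -0.001
```

```bash
python3 -m crank '{"dp":[[0.05,0,0]],"delta_rot":[[0,0,-0.1]],"claw":[255]}'
```

```text
time_s: 7.55
eef_pos: [517.9, 101.6, 41.0]
ee_rot: [-0.0, 0.996, -0.094, -0.0]
force: [-3.7, 1.5, 2.1]
grip_width: 0.001
```

```bash
python3 -m crank '{"dp":[[0.05,0,0]],"delta_rot":[[0,0,-0.1]],"claw":[255]}'
```

```text
time_s: 7.65
eef_pos: [518.1, 101.6, 41.0]
ee_rot: [0.0, 0.995, -0.095, -0.001]
force: [-7.1, 2.1, 4.8]
grip_width: -0.002
```

Contact: the travel has stopped at x≈518 and the force has risen to 7 N. I'll hold it there.

```bash
python3 -m crank '{"dp":[[0,0,0],[0,0,0],[0,0,0]],"delta_rot":[[0,0,0],[0,0,0],[0,0,0]],"claw":[255,255,255]}'; python3 -m crank '{"dp":[[0,0,0],[0,0,0]],"delta_rot":[[0,0,0],[0,0,0]],"claw":[255,255]}'
```

```text
time_s: 7.95
eef_pos: [518.0, 101.6, 41.0]
ee_rot: [0.0, 0.995, -0.095, -0.001]
force: [-6.4, 0.8, 2.8]
grip_width: -0.003
time_s: 8.15
eef_pos: [518.1, 101.6, 41.0]
ee_rot: [0.0, 0.995, -0.095, -0.001]
force: [-5.7, 1.5, 3.0]
grip_width: -0.004
```

```bash
python3 -m crank '{"dp":[[0,0,0],[0,0,0],[0,0,0],[0,0,0],[0,0,0]],"delta_rot":[[0,0,0],[0,0,0],[0,0,0],[0,0,0],[0,0,0]],"claw":[255,255,255,255,255]}'; python3 -m crank '{"dp":[[-0.1,0,0],[-0.2,0,0],[-0.5,0,0],[-1,0,0],[-1.5,0,0],[0,0,5],[0,0,5]],"delta_rot":[[0,0,0],[0,0,0],[0,0,0],[0,0,0],[0,0,0],[0,0,0],[0,0,0]],"claw":[255,255,255,255,255,255,255]}'
python3 -m crank '{"dp":[[-1,-5,1],[-1,-5,1],[-1,-5,1],[0,0,0]],"delta_rot":[[0,0,0],[0,0,0],[0,0,0],[0,0,0]],"claw":[255,255,255,255]}'
python3 - <<'E'
from geo import *
im,d=capture('top'); save('t3',cv2.resize(im[120:300,170:370],None,fx=3.32,fy=3.32,interpolation=cv2.INTER_CUBIC))
im,d=capture('side'); save('s3',cv2.resize(im[140:320,140:380],None,fx=3.3,fy=3.3,interpolation=cv2.INTER_CUBIC))
print(sense()['eef_pos'],sense()['joints'])
E
```

```text
time_s: 8.65
eef_pos: [518.0, 101.6, 41.0]
ee_rot: [0.0, 0.995, -0.095, -0.001]
force: [-5.5, 3.1, 3.1]
grip_width: -0.0
time_s: 9.35
eef_pos: [484.1, 101.5, 141.7]
ee_rot: [0.0, 0.995, -0.095, -0.001]
force: [1.6, 0.8, 0.4]
grip_width: -0.006
time_s: 9.75
eef_pos: [456.1, -47.3, 171.1]
ee_rot: [0.001, 0.995, -0.098, 0.001]
force: [0.1, -0.5, 0.6]
grip_width: -0.0
[456.28442264 -43.33790066 169.97787466] [-3.51346437e-01  2.28789538e-01  1.77877075e+00  1.96727083e-04
  1.13365656e+00  1.41203641e+00]
```

View pics/t3.png

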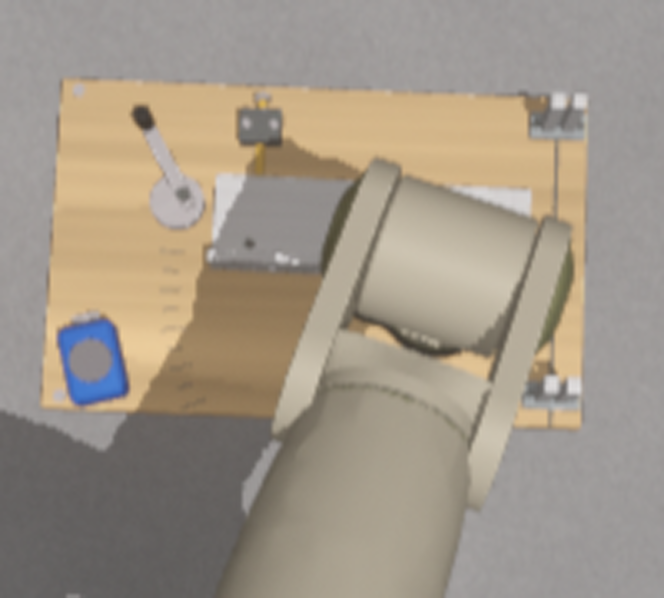

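View pics/s3.png

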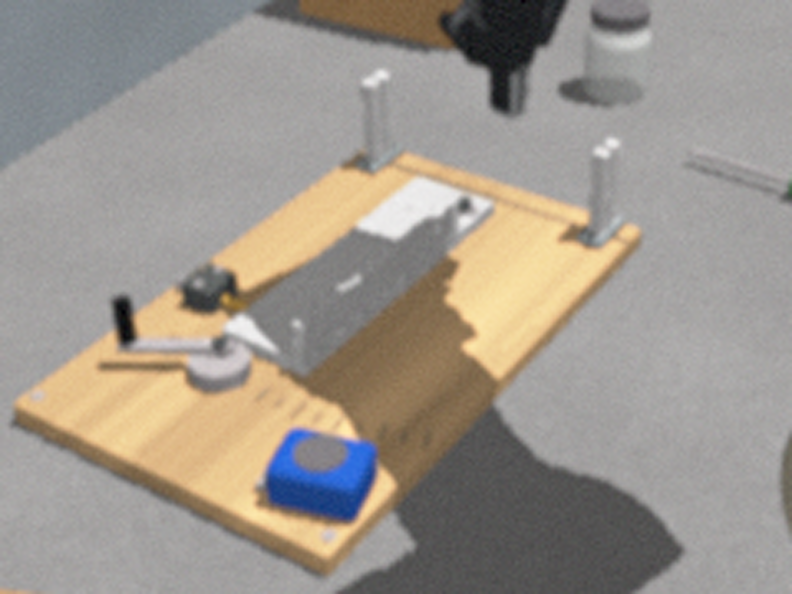

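The fence now lies on the brass screw tip (zoomed (262,172)), and the lever is still open. Next I move over to the approach side of the grip, then look with the wrist camera.

```bash
python3 -m crank '{"dp":[[3.4,2.8,0],[3.4,2.8,0],[3.4,2.8,0],[3.4,2.8,0],[3.4,2.8,0],[3.4,2.8,0],[0,0,0],[0,0,0]],"delta_rot":[[0,0,-7.2],[0,0,-7.2],[0,0,-7.2],[0,0,-7.2],[0,0,-7.2],[0,0,-7.2],[0,0,0],[0,0,0]],"claw":[255,255,255,255,255,255,255,255]}'
python3 - <<'E'
from geo import *
s=sense();print(s['eef_pos'],s['joints'])
im,d=capture('wrist'); save('w4',im)
for q in pinpoint('wrist','cam_grip')[:2]: print(q, wz(q['centre'],63,s))
for q in pinpoint('wrist','cam')[:2]: print(q, wz(q['centre'],18,s))
E
```

```text
time_s: 10.65
eef_pos: [660.1, 127.3, 168.4]
ee_rot: [0.001, 0.891, -0.453, -0.001]
force: [-0.1, 0.3, 0.3]
grip_width: -0.0
[660.09643405 127.33833154 168.38864399] [ 1.67034066e-02  6.92744065e-01  1.07321151e+00 -1.90707091e-05
  1.37784599e+00  2.52800799e+00]
{'centre': [260.8, 267.5], 'p': 0.82} [644.45559244 165.69192233  63.        ]
{'centre': [334.1, 257.3], 'p': 0.85} [588.76885421 138.99488548  18.        ]
```

View pics/w4.png

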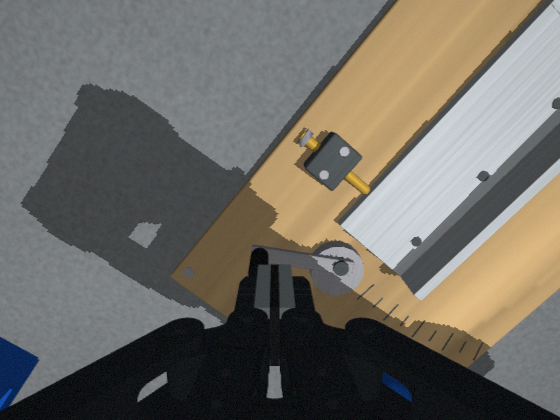

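The wrist view shows the grip at about (260,265), just beside the fingers. It back-projects to about (644.5,165.7), which matches the top-camera estimate. I'll go down and approach along the tangent.

```bash
python3 -m crank '{"dp":[[0.1,0,-4],[0.1,0,-4],[0.1,0.1,-3.8],[0,0,0],[-0.3,0.5,0],[-0.3,0.5,0],[-0.1,0.2,0]],"delta_rot":[[0,0,0],[0,0,0],[0,0,0],[0,0,0],[0,0,0],[0,0,0],[0,0,0]],"claw":[255,255,255,255,255,255,255]}'
python3 -m crank '{"dp":[[-0.1,0.2,0],[-0.1,0.2,0]],"delta_rot":[[0,0,0],[0,0,0]],"claw":[255,255]}'
```

```text
time_s: 11.5
eef_pos: [657.3, 138.9, 54.5]
ee_rot: [-0.001, 0.891, -0.455, 0.002]
force: [-0.3, 0.0, 0.6]
grip_width: -0.002
time_s: 11.7
eef_pos: [655.0, 142.4, 52.8]
ee_rot: [-0.0, 0.891, -0.455, 0.001]
force: [-0.7, -0.4, 0.3]
grip_width: -0.0
```

```bash
python3 -m crank '{"dp":[[-0.1,0.2,0],[-0.1,0.2,0]],"delta_rot":[[0,0,0],[0,0,0]],"claw":[255,255]}'; python3 -m crank '{"dp":[[-0.1,0.2,0],[-0.1,0.2,0]],"delta_rot":[[0,0,0],[0,0,0]],"claw":[255,255]}'
```

```text
time_s: 11.9
eef_pos: [652.7, 146.3, 52.0]
ee_rot: [-0.0, 0.891, -0.455, 0.0]
force: [0.8, 0.1, -0.8]
grip_width: -0.001
time_s: 12.1
eef_pos: [650.9, 150.0, 51.9]
ee_rot: [0.0, 0.891, -0.455, 0.0]
force: [1.1, -1.9, -0.7]
grip_width: 0.0
```

```bash
cat > rot.py <<'E'
import numpy as np,sys
x,y,st,n=map(float,sys.argv[1:5]); c=np.array([587.2,135.8]); v=np.array([x,y])-c
a=np.arctan2(v[1],v[0])+np.arange(int(n)+1)*st; p=c+np.hypot(*v)*np.c_[np.cos(a),np.sin(a)]
print(round(np.hypot(*v),1),a[[0,-1]].round(3),np.round(np.diff(p,axis=0)/10,2).tolist(),np.degrees(st).round(2))
E
python3 rot.py 650.9 150 .06 10
```

```text
65.3 [0.219 0.819] [[-0.1, 0.38], [-0.12, 0.37], [-0.14, 0.37], [-0.16, 0.36], [-0.18, 0.35], [-0.2, 0.33], [-0.22, 0.32], [-0.24, 0.31], [-0.26, 0.29], [-0.28, 0.28]] 3.44
```

```bash
python3 -m crank '{"dp":[[-0.1,0.38,0],[-0.12,0.37,0],[-0.14,0.37,0],[-0.16,0.36,0]],"delta_rot":[[0,0,3.44],[0,0,3.44],[0,0,3.44],[0,0,3.44]],"claw":[255,255,255,255]}'; python3 -m crank '{"dp":[[-0.18,0.35,0],[-0.2,0.33,0],[-0.22,0.32,0],[-0.24,0.31,0]],"delta_rot":[[0,0,3.44],[0,0,3.44],[0,0,3.44],[0,0,3.44]],"claw":[255,255,255,255]}'
python3 - <<'E'
from geo import *
im,d=capture('side'); save('s5',cv2.resize(im[140:320,140:380],None,fx=3.3,fy=3.3,interpolation=cv2.INTER_CUBIC))
print(sense()['force'],sense()['joints'])
E
```

```text
time_s: 12.5
eef_pos: [646.0, 164.9, 52.0]
ee_rot: [-0.0, 0.939, -0.344, 0.001]
force: [1.4, -1.4, -1.7]
grip_width: 0.004
time_s: 12.9
eef_pos: [637.6, 178.2, 52.0]
ee_rot: [-0.0, 0.973, -0.229, 0.001]
force: [2.8, -0.7, -1.8]
grip_width: 0.001
[ 1.07249229  0.00624767 -0.5956334 ] [9.66797247e-02 7.80822452e-01 1.23355463e+00 3.65894383e-05
 1.12627179e+00 2.12584185e+00]
```

View pics/s5.png

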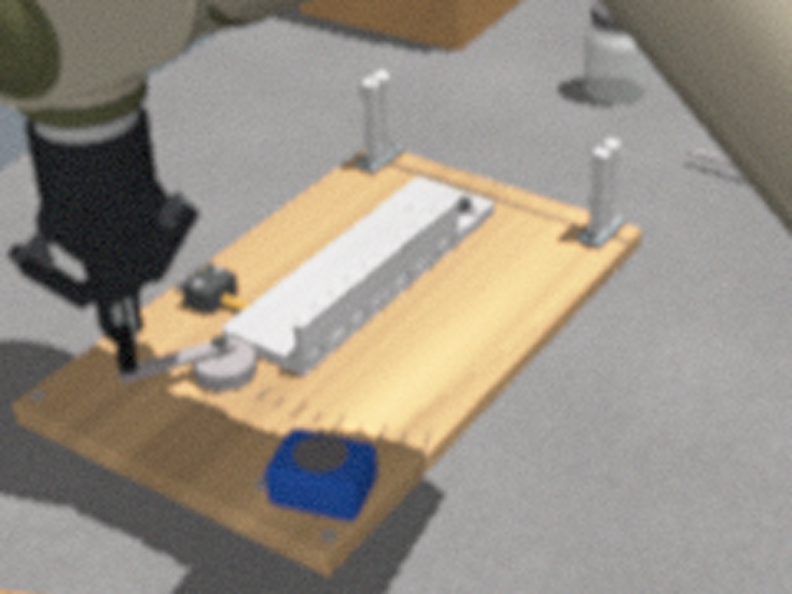

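The lever follows, with the finger on the grip and the fence in place. I continue in smaller steps and watch the tangential force.

```bash
python3 rot.py 637.6 178.2 .04 12; python3 rot.py 637.6 178.2 .02 30|tail -c 700
```

```text
65.9 [0.699 1.179] [[-0.17, 0.2], [-0.18, 0.19], [-0.19, 0.18], [-0.2, 0.18], [-0.2, 0.17], [-0.21, 0.16], [-0.22, 0.15], [-0.22, 0.14], [-0.23, 0.13], [-0.23, 0.12], [-0.24, 0.11], [-0.24, 0.11]] 2.29
65.9 [0.699 1.299] [[-0.09, 0.1], [-0.09, 0.1], [-0.09, 0.1], [-0.09, 0.09], [-0.09, 0.09], [-0.1, 0.09], [-0.1, 0.09], [-0.1, 0.09], [-0.1, 0.08], [-0.1, 0.08], [-0.1, 0.08], [-0.11, 0.08], [-0.11, 0.08], [-0.11, 0.07], [-0.11, 0.07], [-0.11, 0.07], [-0.11, 0.07], [-0.11, 0.07], [-0.12, 0.06], [-0.12, 0.06], [-0.12, 0.06], [-0.12, 0.06], [-0.12, 0.05], [-0.12, 0.05], [-0.12, 0.05], [-0.12, 0.05], [-0.12, 0.04], [-0.12, 0.04], [-0.13, 0.04], [-0.13, 0.04]] 1.15
```

```bash
python3 -m crank '{"dp":[[-0.17,0.2,0],[-0.18,0.19,0],[-0.19,0.18,0]],"delta_rot":[[0,0,2.29],[0,0,2.29],[0,0,2.29]],"claw":[255,255,255]}'
```

```text
time_s: 13.25
eef_pos: [632.3, 183.9, 52.0]
ee_rot: [-0.0, 0.985, -0.171, 0.001]
force: [2.9, 0.9, -0.9]
grip_width: 0.002
```

```bash
python3 -m crank '{"dp":[[-0.2,0.18,0],[-0.2,0.17,0]],"delta_rot":[[0,0,2.29],[0,0,2.29]],"claw":[255,255]}'
```

```text
time_s: 13.45
eef_pos: [628.2, 187.4, 52.0]
ee_rot: [-0.0, 0.991, -0.132, 0.001]
force: [3.0, 0.7, -0.8]
grip_width: 0.002
```

```bash
python3 -m crank '{"dp":[[-0.21,0.16,0],[-0.22,0.15,0]],"delta_rot":[[0,0,2.29],[0,0,2.29]],"claw":[255,255]}'
```

```text
time_s: 13.65
eef_pos: [623.9, 190.6, 52.0]
ee_rot: [-0.0, 0.996, -0.092, 0.001]
force: [2.7, 0.3, -1.6]
grip_width: -0.002
```

```bash
python3 -m crank '{"dp":[[-0.22,0.14,0],[-0.11,0.07,0]],"delta_rot":[[0,0,2.29],[0,0,1.15]],"claw":[255,255]}'
```

```text
time_s: 13.85
eef_pos: [620.4, 192.7, 52.0]
ee_rot: [-0.0, 0.998, -0.062, 0.0]
force: [2.8, 0.8, -1.1]
grip_width: -0.004
```

```bash
python3 -m crank '{"dp":[[-0.11,0.07,0],[-0.12,0.06,0]],"delta_rot":[[0,0,1.15],[0,0,1.15]],"claw":[255,255]}'
```

```text
time_s: 14.05
eef_pos: [618.1, 193.9, 52.0]
ee_rot: [-0.0, 0.999, -0.042, 0.0]
force: [2.6, 1.9, 0.2]
grip_width: -0.0
```

```bash
python3 -m crank '{"dp":[[-0.12,0.06,0],[-0.12,0.06,0]],"delta_rot":[[0,0,1.15],[0,0,1.15]],"claw":[255,255]}'
```

```text
time_s: 14.25
eef_pos: [615.5, 195.1, 52.1]
ee_rot: [-0.0, 1.0, -0.021, 0.0]
force: [2.5, 1.4, -0.6]
grip_width: -0.001
```

```bash
python3 -m crank '{"dp":[[-0.12,0.06,0],[-0.12,0.05,0]],"delta_rot":[[0,0,1.15],[0,0,1.15]],"claw":[255,255]}'
```

```text
time_s: 14.45
eef_pos: [613.0, 196.2, 52.0]
ee_rot: [-0.0, 1.0, -0.001, 0.0]
force: [2.7, 1.6, -0.4]
grip_width: -0.001
```

```bash
python3 -m crank '{"dp":[[-0.12,0.05,0],[-0.12,0.05,0]],"delta_rot":[[0,0,1.15],[0,0,1.15]],"claw":[255,255]}'
```

```text
time_s: 14.65
eef_pos: [610.6, 197.2, 52.0]
ee_rot: [-0.0, 1.0, 0.019, 0.0]
force: [2.2, 1.9, -0.3]
grip_width: 0.0
```

```bash
python3 -m crank '{"dp":[[-0.12,0.05,0],[-0.12,0.05,0]],"delta_rot":[[0,0,1.15],[0,0,1.15]],"claw":[255,255]}'
```

```text
time_s: 14.85
eef_pos: [608.2, 198.1, 52.0]
ee_rot: [0.0, 0.999, 0.039, -0.0]
force: [2.4, 1.6, 0.0]
grip_width: 0.001
```

```bash
python3 -m crank '{"dp":[[-0.12,0.04,0],[-0.12,0.04,0]],"delta_rot":[[0,0,1.15],[0,0,1.15]],"claw":[255,255]}'
```

```text
time_s: 15.05
eef_pos: [605.8, 198.9, 52.0]
ee_rot: [0.0, 0.998, 0.059, 0.0]
force: [3.1, 1.4, 1.2]
grip_width: 0.001
```

```bash
python3 -m crank '{"dp":[[-0.13,0.04,0],[-0.13,0.04,0]],"delta_rot":[[0,0,1.15],[0,0,1.15]],"claw":[255,255]}'
```

```text
time_s: 15.25
eef_pos: [603.2, 199.6, 52.0]
ee_rot: [0.0, 0.997, 0.079, 0.0]
force: [2.2, 0.5, 0.7]
grip_width: -0.001
```

```bash
python3 - <<'E'
from geo import *
im,d=capture('side'); save('s6',cv2.resize(im[200:290,170:290],None,fx=6.5,fy=6.5,interpolation=cv2.INTER_CUBIC))
E
python3 rot.py 603.2 199.6 .02 25
```

```text
65.8 [1.325 1.825] [[-0.13, 0.03], [-0.13, 0.03], [-0.13, 0.03], [-0.13, 0.02], [-0.13, 0.02], [-0.13, 0.02], [-0.13, 0.02], [-0.13, 0.01], [-0.13, 0.01], [-0.13, 0.01], [-0.13, 0.0], [-0.13, 0.0], [-0.13, -0.0], [-0.13, -0.0], [-0.13, -0.01], [-0.13, -0.01], [-0.13, -0.01], [-0.13, -0.01], [-0.13, -0.02], [-0.13, -0.02], [-0.13, -0.02], [-0.13, -0.02], [-0.13, -0.03], [-0.13, -0.03], [-0.13, -0.03]] 1.15
```

View pics/s6.png

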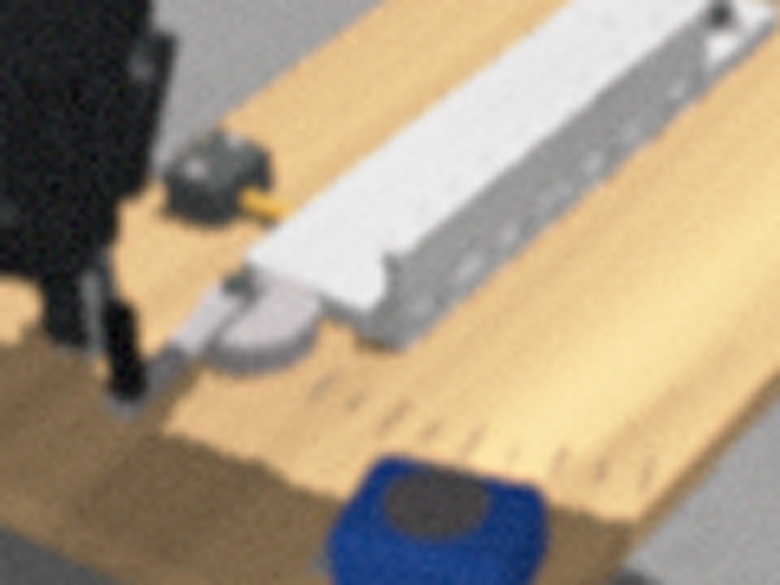

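The disc is close to the fence end but there's no force rise yet. I continue in small steps.

```bash
python3 -m crank '{"dp":[[-0.13,0.03,0],[-0.13,0.03,0]],"delta_rot":[[0,0,1.15],[0,0,1.15]],"claw":[255,255]}'
```

```text
time_s: 15.5
eef_pos: [600.6, 200.2, 51.9]
ee_rot: [0.0, 0.995, 0.099, 0.0]
force: [2.7, 0.4, 1.4]
grip_width: -0.002
```

```bash
python3 -m crank '{"dp":[[-0.13,0.03,0],[-0.13,0.02,0]],"delta_rot":[[0,0,1.15],[0,0,1.15]],"claw":[255,255]}'
```

```text
time_s: 15.7
eef_pos: [598.0, 200.7, 51.9]
ee_rot: [0.0, 0.993, 0.119, -0.0]
force: [2.2, 0.6, 0.6]
grip_width: 0.0
```

```bash
python3 -m crank '{"dp":[[-0.13,0.02,0]],"delta_rot":[[0,0,1.15]],"claw":[255]}'
```

```text
time_s: 15.8
eef_pos: [596.7, 200.9, 51.9]
ee_rot: [0.0, 0.992, 0.129, -0.0]
force: [2.0, -0.2, 0.7]
grip_width: 0.005
```

```bash
python3 -m crank '{"dp":[[-0.13,0.02,0]],"delta_rot":[[0,0,1.15]],"claw":[255]}'
```

```text
time_s: 15.9
eef_pos: [595.4, 201.1, 51.9]
ee_rot: [0.0, 0.99, 0.139, -0.0]
force: [2.2, -0.5, 1.6]
grip_width: -0.001
```

```bash
python3 -m crank '{"dp":[[-0.13,0.02,0]],"delta_rot":[[0,0,1.15]],"claw":[255]}'
```

```text
time_s: 16.0
eef_pos: [594.1, 201.3, 51.9]
ee_rot: [0.0, 0.989, 0.149, -0.0]
force: [2.8, 0.3, -0.6]
grip_width: 0.001
```

```bash
python3 -m crank '{"dp":[[-0.13,0.01,0]],"delta_rot":[[0,0,1.15]],"claw":[255]}'
```

```text
time_s: 16.1
eef_pos: [592.9, 201.4, 51.9]
ee_rot: [0.0, 0.987, 0.159, 0.0]
force: [3.1, -0.3, 0.8]
grip_width: 0.002
```

```bash
python3 -m crank '{"dp":[[-0.13,0.01,0]],"delta_rot":[[0,0,1.15]],"claw":[255]}'
```

```text
time_s: 16.2
eef_pos: [591.8, 201.5, 52.0]
ee_rot: [0.0, 0.986, 0.169, 0.0]
force: [4.6, 0.4, 0.1]
grip_width: -0.002
```

```bash
python3 -m crank '{"dp":[[-0.13,0.01,0]],"delta_rot":[[0,0,1.15]],"claw":[255]}'
```

```text
time_s: 16.3
eef_pos: [590.5, 201.6, 52.0]
ee_rot: [0.0, 0.984, 0.179, 0.0]
force: [5.5, -1.0, -0.9]
grip_width: 0.002
```

```bash
python3 -m crank '{"dp":[[-0.13,0.0,0]],"delta_rot":[[0,0,1.15]],"claw":[255]}'
```

```text
time_s: 16.4
eef_pos: [589.3, 201.7, 52.0]
ee_rot: [0.0, 0.982, 0.188, 0.001]
force: [6.0, 0.9, -1.3]
grip_width: -0.002
```

```bash
python3 -m crank '{"dp":[[0,0,0]],"delta_rot":[[0,0,0]],"claw":[255]}'; python3 -m crank '{"dp":[[0,0,0]],"delta_rot":[[0,0,0]],"claw":[255]}'
```

```text
time_s: 16.5
eef_pos: [589.2, 201.7, 52.0]
ee_rot: [0.0, 0.982, 0.188, 0.0]
force: [3.9, 0.2, 0.6]
grip_width: 0.002
time_s: 16.6
eef_pos: [589.2, 201.7, 52.0]
ee_rot: [0.0, 0.982, 0.188, 0.0]
force: [5.1, -0.7, -0.3]
grip_width: -0.002
```

The turning force is now 5–5.5 N, so it's snug. I back off along the face normal and raise the arm clear.

```bash
python3 -m crank '{"dp":[[0.1,0.04,0],[0.3,0.12,0],[0.9,0.36,0],[1.4,0.5,0],[0,0,4],[0,0,5],[0,0,4]],"delta_rot":[[0,0,0],[0,0,0],[0,0,0],[0,0,0],[0,0,0],[0,0,0],[0,0,0]],"claw":[255,255,255,255,255,255,255]}'
python3 -m crank '{"dp":[[-2,-4.5,1],[-2,-4.5,1],[-2,-4.5,1],[-2,-4.5,1],[-2,-4.5,0],[-2,-4.5,0],[-2,-4.5,0],[-2,-4.5,0],[0,0,0],[0,0,0]],"delta_rot":[[0,0,0],[0,0,0],[0,0,0],[0,0,0],[0,0,0],[0,0,0],[0,0,0],[0,0,0],[0,0,0],[0,0,0]],"claw":[255,255,255,255,255,255,255,255,255,255]}'
python3 - <<'E'
from geo import *
im,d=capture('top'); save('t7',cv2.resize(im[120:300,170:370],None,fx=3.32,fy=3.32,interpolation=cv2.INTER_CUBIC))
im,d=capture('side'); save('s7',cv2.resize(im[140:320,140:380],None,fx=3.3,fy=3.3,interpolation=cv2.INTER_CUBIC))
E
```

```text
time_s: 17.3
eef_pos: [615.7, 212.1, 184.2]
ee_rot: [-0.0, 0.982, 0.188, -0.0]
force: [0.5, 0.4, -0.1]
grip_width: 0.002
time_s: 18.3
eef_pos: [456.0, -147.6, 221.6]
ee_rot: [-0.001, 0.982, 0.187, -0.0]
force: [0.2, 0.6, 1.0]
grip_width: -0.0
```

View pics/t7.png

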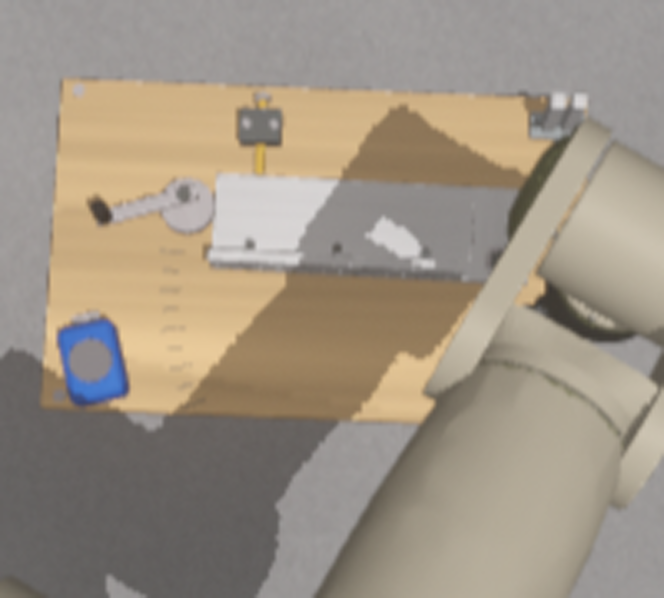

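View pics/s7.png

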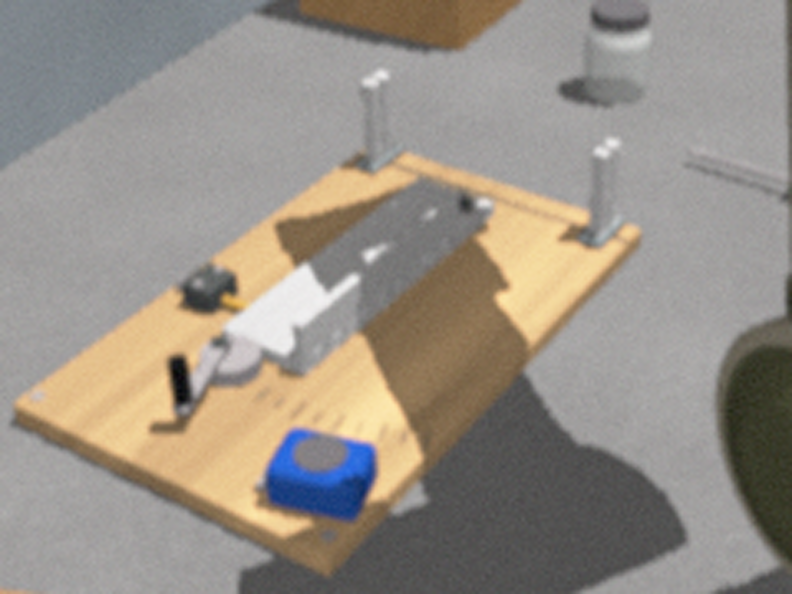

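The cam disc bears on the fence end at (213,205), the plate's rear edge is at the screw tip (261,173), and the tape measure hasn't moved. The arm is clear, so I'm handing in.

```bash
python3 -c "
from rig import *
print(finish_job())"
```

```text
the job is handed in; nothing more can be done
None
```

The fence is set against the brass stop screw with the cam holding it snugly. I handed the job in at about 18 s, with the arm clear of everything.

- **Fence:** I pushed the front face near the free corner with closed fingers. The fence stopped moving at tool x ≈ 518 mm, where the wrist force rose from about 1.7 N. I held it there for about 1 s at 5.5 to 7 N, then backed off.
- **Cam:** I pushed the lever grip round counter-clockwise at about 2.5 to 3 N. The force rose to roughly 5 to 6 N, with a highest reading of 6.0 N, as the disc took up on the fence end. I stopped there, at a lever angle of about 1.85 rad from the board's axis, and let go.
- **Last pictures:** The plate's rear edge is at the screw tip, the disc is against the fence end, and the tape measure, jar and stop look unmoved. The carton was out of frame and only the screwdriver's tip was in it.
- **Disagreement:** The fence's starting angle measured about 0.58 rad, outside the stated 0.2 to 0.42. The wrist camera and the point of contact agreed with my measurement, so I worked by feel.
- **Not checked:** Force readings carry roughly 0.5 to 1 N of noise, and I did not test the final clamping again after letting go.

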